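# Pack the sampling kit caddy

## Robot

A 6-joint arm with a two-finger parallel gripper is mounted at the origin on a cart in front of the work surface, level with it; the furniture and walls round the work are solid. World frame = base frame: x ahead of the robot, y to its left, z up, the work surface at z = 0. Lengths are in mm, angles in rad, forces in N, time in s.
With the tool pointing down it reaches from about 325 to 900 mm from the base axis. Payload 3.5 kg.
Tool frame: the origin (TCP) lies on the centre line of the jaws, within the pads' length; the fingertips stand 11 mm ahead of it and the grasp point (between the pads) lies 8 mm behind it; z points along the fingers, y is the line along which they close (so a half turn about z gives the same grasp; the last joint's range is limited). The gripper opens to 85 mm and grips with 20 to 120 N. Pads are 22 mm wide; open, the fingers measure 114 mm over their backs; the gripper's body (76 mm by 85 mm) begins 54 mm behind the grasp point. The pads swing forward as they close: fully open they stand 13 mm farther back than shut.
Start: joints at [1.145, 0.276, -0.026, 1.268, 0, 1.467], TCP at [198.271, 592.715, 242.313] pointing down, gripper open.
Joint ranges: [-3.12, 3.12], [-0.85, 1.88], [-1.08, 1.24], [-1.95, 2.15], [-1.57, 1.53], [-3.14, 3.14]. Speed limits (rad/s): [2.57, 2.57, 3.14, 3.14, 3.14, 3.14].

## Interface

Orientations are given as a unit quaternion [x, y, z, w].
In Python, from bench import env, viewer gives the robot as it stands.
- The arm moves only by the tool carry_out, never from a script. Its argument "targets" is a list of rows, each a list of 7 numbers: the turn, a rotation vector about the tool's x, y, z in rad, then the shift along the tool's x, y, z in cm, then the opening, from 0 (shut) to 1 (fully open). In form: [[wx, wy, wz, tx, ty, tz, fingers], ...]. A call has 1 to 5 rows; each row is the pose to reach, as a shift and turn from the pose commanded when the call began, along the tool's axes at that moment; what a row does not reach only later rows make up. A row lasts 1/10 s, in which the tool goes at most 50 mm and 8.59 degrees, less where a joint would pass 70% of its speed; a pose out of reach is approached as far as the arm can. A call with a gripper value outside its range is refused whole. The fingers move at their own pace and stop on an object; "grip_force" is the grip in N (left out, the last holds). Time passes only in rows, so rows that repeat a pose let the fingers close. It gives the time, the measured TCP pose, the force, the opening and the grip force at its end, in the units of the state.
- env.get_state(): the state, without advancing time (a new reading comes with each control period).
- viewer.get_image(name): name is "side" or "top"; returns a dict with "img" (384x512x3 uint8, red, green, blue), "z_map" (384x512 float32, mm along the optical axis (not along the pixel's ray), 0 where there is no reading), "vfov" (degrees; the focal length in pixels is half the picture's height over the tangent of half this angle, whatever the lens; pixels are square), "cx", "cy" (the principal point, pixels), "world_from_camera" (4x4, takes a point from camera to world coordinates). Camera axes: x right, y up, looking along -z (the intrinsics and any distortion apply to the point x, -y, -z); pixel columns grow to the right and rows downward; lengths in mm; the calibration is good to about 2 mm. A picture is of the moment at which its call begins.
- env.sign_off(): hands the job in; it is judged then, once.
The state is a dict: "time_s": time; "joint_positions": joint angles; "dq": joint speeds; "joint_torque": joint torques, N m; "ee_pos": TCP position; "tool_rot": TCP orientation; "force": force on the tool from outside, world axes, zero at the start; "torque": the same for the moment, N m; "gripper_width": opening from 0.0 (shut) to 1.0 (fully open); "grasp_force": force on a finger pad.
Only numpy, scipy, OpenCV 4.12 (cv2) and the standard library are available. Lean on these libraries where they do the work, as an engineer would, in place of code of your own. Each camera call takes 0.05 s, during which the arm holds its last target. There are 200 camera calls.

## Task

Pack the sampling kit: stand the yellow-lidded specimen cup in the middle of the yellow disc, the blue-collared reagent vial in the middle of the blue disc and the amber dropper bottle in the middle of the brown disc in the white caddy, all upright. Leave the white-lidded cup and the vials with yellow and black collars standing where they are.

Things in the scene. Friction and masses are not known exactly. Their poses are not given: they have to be found in the camera images.
- caddy: Kit caddy: shallow white open tray, 290 mm long (its x) by 96 mm wide (its y) by 24 mm high, 4 mm walls and floor, with a small lip 14 mm long at the rim of either end; fixed to the worktop. Origin at the centre of its underside; z up. Three bays in a row along its x, centres at -90, 0 and +90 mm, parted by low ridges 14 mm high; a coloured disc lies in each bay.
- disc_yellow: Yellow flat round disc, diameter 72 mm, 3 mm thick, fixed in one of the three bays of the caddy (which bay changes); place of the yellow-lidded cup. Origin at the centre of its underside; things stand on its top, 3 mm above the origin (7 mm above the worktop).
- disc_blue: Blue flat round disc, diameter 72 mm, 3 mm thick, fixed in one of the three bays of the caddy (which bay changes); place of the blue-collared vial. Origin at the centre of its underside; things stand on its top, 3 mm above the origin (7 mm above the worktop).
- disc_brown: Dark brown flat round disc, diameter 72 mm, 3 mm thick, fixed in one of the three bays of the caddy (which bay changes); place of the amber dropper bottle. Origin at the centre of its underside; things stand on its top, 3 mm above the origin (7 mm above the worktop).
- cup_yellow_mid (a point): Specimen cup with YELLOW screw lid, 64 mm tall; body diameter 45 mm up to 52 mm high, fixed lid diameter 51 mm above that; upright on the worktop. To be packed. The point is on its axis, half-way up (32 mm above its base); z is up along its axis. Rigid; 24 to 39 g. May be gripped across the lid or the body.
- vial_blue_mid (a point): Reagent vial, diameter 23 mm, 107 mm tall, upright on the worktop: white-labelled cylinder, BLUE collar below a narrower black dropper cap. To be packed. The point is on its axis, half-way up (53 mm above its base); z is up along its axis. Rigid; 25 to 42 g. May be gripped round the body, best somewhat above the middle.
- bottle_amber_mid (a point): Amber-brown dropper bottle, 102 mm tall, upright on the worktop: body diameter 33 mm up to about 60 mm high, then sloping shoulder, narrow black neck and black rubber teat (diameter 13 mm) on top. To be packed. The point is on its axis, half-way up (51 mm above its base); z is up along its axis. Rigid; 56 to 91 g. May be gripped round the body.
- cup_white_mid (a point): Specimen cup with WHITE lid, otherwise the same in form and size as the yellow-lidded one. Does not belong in the kit: leave it. The point is on its axis, half-way up (32 mm above its base).
- vial_yellow_mid (a point): Reagent vial, diameter 23 mm, 107 mm tall, upright on the worktop: white-labelled cylinder, YELLOW collar below a narrower black dropper cap. Does not belong in the kit: leave it. The point is on its axis, half-way up (53 mm above its base); z is up along its axis. Rigid; 25 to 42 g. May be gripped round the body, best somewhat above the middle.
- vial_black_mid (a point): Reagent vial, diameter 23 mm, 107 mm tall, upright on the worktop: white-labelled cylinder, BLACK collar below a narrower black dropper cap. All its top is black. Does not belong in the kit: leave it. The point is on its axis, half-way up (53 mm above its base); z is up along its axis. Rigid; 25 to 42 g. May be gripped round the body, best somewhat above the middle.
Mind the look-alikes: they are no part of the job. Leave any red look-alike of the part that bears vial_yellow_mid alone.

How it is judged (in metres and radians):
At the end, for the whole second after the job is handed in: Yellow-lidded cup on the yellow disc, blue-collared vial on the blue, amber bottle on the brown: each upright (7 degrees), at rest, axis within 15 mm of the disc centre; white-lidded cup, yellow- and black-collared vials upright within 20 mm of where they began (horizontal distance between cup_yellow_mid and disc_yellow below 0.015 m and angle between each of cup_yellow_mid, vial_blue_mid, bottle_amber_mid, cup_white_mid, vial_yellow_mid, vial_black_mid's own z axis and vertical below 0.12 rad and z of cup_yellow_mid in the frame of disc_yellow between 0.028 and 0.041 m and linear speed of each of cup_yellow, vial_blue, bottle_amber below 0.02 m/s and horizontal distance between vial_blue_mid and disc_blue below 0.015 m and z of vial_blue_mid in the frame of disc_blue between 0.049 and 0.062 m and horizontal distance between bottle_amber_mid and disc_brown below 0.015 m and z of bottle_amber_mid in the frame of disc_brown between 0.047 and 0.06 m and distance of each of cup_white_mid, vial_yellow_mid, vial_black_mid from where it was at the start of the episode below 0.02 m); the robot touches nothing.
It fails at once if the white-lidded cup, which does not belong in the kit, is moved (by more than 20 mm) (distance of cup_white_mid from where it was at the start of the episode above 0.02 m).
It fails at once if the yellow-collared vial, which does not belong in the kit, is moved (by more than 20 mm) (distance of vial_yellow_mid from where it was at the start of the episode above 0.02 m).
It fails at once if the all-black-topped vial, which does not belong in the kit, is moved (by more than 20 mm) (distance of vial_black_mid from where it was at the start of the episode above 0.02 m).
It also fails if it takes over 96 s, if anything falls off the work surface, if the arm or the gripper's body presses on something with over 40 N, if the wrist force passes 120 N, or if a joint passes its speed limit or range.

## Working session

There is one attempt and no reset: what is moved stays moved. The work goes in short steps, Python scripts to look and compute and a tool call to move; the robot and the scene stay as the last step left them, time stands still between calls to the robot, and variables do not carry over. Pictures are saved under pics/ and viewed, at most 14 in all, crops included, and the job is handed in when it is done.

Besides the shell and the picture viewer there is one more tool, called in YAML: its name, and indented under it one key for each argument. carry_out: Moves the arm, as the interface text tells. Its arguments: {"type":"object","properties":{"targets":{"type":"array"},"grip_force":{"type":"number"}},"required":["targets"]}

```bash
mkdir -p pics; ls; python3 - <<'E'
from bench import env, viewer
import cv2,numpy as np
print(env.get_state())
for n in("side","top"):
    d=viewer.get_image(n); cv2.imwrite(f"pics/{n}0.png",d["img"][...,::-1]); np.savez(f"{n}0.npz",**d)
    print(n,[k for k in d],d["vfov"],d["cx"],d["cy"],np.round(d["world_from_camera"],3).tolist(),(d["z_map"]>0).mean())
    print({k:v for k,v in d.items() if k not in("img","z_map","world_from_camera")})
E
```

```text
pics
{'time_s': 0.0, 'joint_positions': array([ 1.14461922e+00,  2.77135805e-01, -2.78839596e-02,  1.26801398e+00,
       -4.38873809e-05,  1.46744047e+00]), 'dq': array([ 0.00120689,  0.00084437, -0.00069245, -0.00063517,  0.0001406 ,
        0.00024424]), 'joint_torque': array([-1.07260203e-03, -4.45512021e+01,  2.95200437e+01,  1.62080512e-02,
       -1.15534481e-04, -3.55231204e-07]), 'ee_pos': array([197.95602498, 592.02060974, 241.15649288]), 'tool_rot': array([ 1.60710532e-01,  9.87000949e-01, -1.08546791e-03, -2.71568982e-04]), 'force': array([-0.8820634 , -0.33290849,  0.02116032]), 'torque': array([-0.00918575, -0.00623566, -0.03736565]), 'grasp_force': 0.0, 'gripper_width': 1.002806646072884}
side ['img', 'z_map', 'vfov', 'cx', 'cy', 'world_from_camera'] 55.66386413637377 258.7580484537262 200.1090589250233 [[1.0, -0.019, 0.008, 528.658], [0.016, 0.519, -0.854, -767.732], [0.013, 0.854, 0.519, 524.661], [0.0, 0.0, 0.0, 1.0]] 0.8678995768229166
{'vfov': 55.66386413637377, 'cx': 258.7580484537262, 'cy': 200.1090589250233}
top ['img', 'z_map', 'vfov', 'cx', 'cy', 'world_from_camera'] 56.311322555626326 257.95268315761314 188.6938666562605 [[-0.01, 0.982, -0.189, 365.682], [-1.0, -0.011, -0.006, -31.227], [-0.008, 0.189, 0.982, 921.86], [0.0, 0.0, 0.0, 1.0]] 0.99591064453125
{'vfov': 56.311322555626326, 'cx': 257.95268315761314, 'cy': 188.6938666562605}
```

View pics/side0.png

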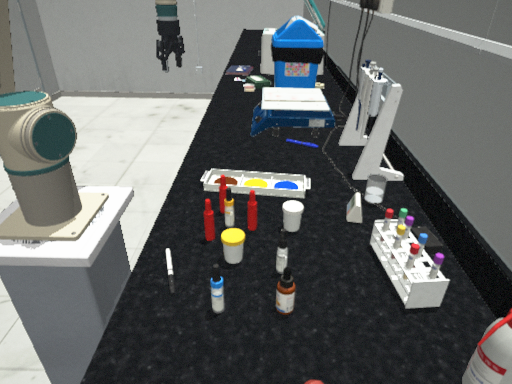

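View pics/top0.png

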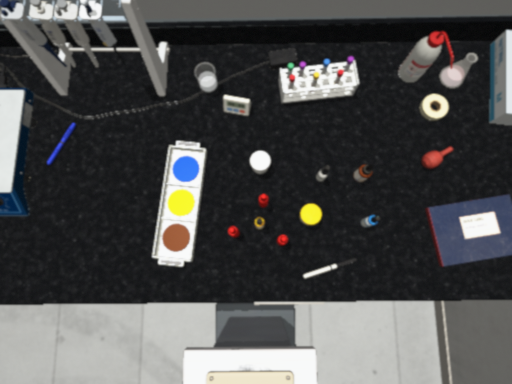

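The side view shows the blue vial at (217,293), the amber bottle at (286,293), the yellow cup at (233,245), the white cup at (292,216), the black vial at (282,255) and the yellow vial at (229,210), with red look-alikes nearby. In the top view the discs are blue (186,168), yellow (181,202) and brown (176,237). The yellow cup is at (311,214).

```bash
cat > h.py <<'E'
import numpy as np, cv2
from scipy.optimize import least_squares
def cloud(d):
    z=d["z_map"].astype(float); h,w=z.shape
    f=h/2/np.tan(np.radians(float(d["vfov"]))/2)
    v,u=np.mgrid[:h,:w]
    P=np.stack([(u-d["cx"])/f*z,-(v-d["cy"])/f*z,-z,np.ones_like(z)],-1)@d["world_from_camera"].T
    P=P[...,:3]; P[z==0]=np.nan
    return P
def ray(d,u,v,zp):
    f=d["img"].shape[0]/2/np.tan(np.radians(float(d["vfov"]))/2); T=d["world_from_camera"]
    r=T[:3,:3]@np.array([(u-d["cx"])/f,-(v-d["cy"])/f,-1]); o=T[:3,3]
    return o+r*(zp-o[2])/r[2]
def circ(p,r,c0):
    return least_squares(lambda c:np.hypot(p[:,0]-c[0],p[:,1]-c[1])-r,c0,loss="soft_l1",f_scale=2).x
E
python3 - <<'E'
from h import *
T=np.load("top0.npz");S=np.load("side0.npz")
PT,PS=cloud(T),cloud(S)
for n,P in(("top",PT),("side",PS)):
    m=(P[...,0]>350)&(P[...,0]<700)&(P[...,1]>-250)&(P[...,1]<50)&(abs(P[...,2])<10)
    print(n,"table z",np.median(P[m][:,2]))
hsv=cv2.cvtColor(T["img"],cv2.COLOR_RGB2HSV)
for n,(u,v),lo,hi in (("blue",(186,168),(100,100,80),(125,255,255)),("yel",(181,202),(22,100,100),(35,255,255)),("brown",(176,237),(0,60,40),(20,255,200)),("cupY",(311,214),(22,100,100),(35,255,255)),("cupW",(260,162),(0,0,150),(180,60,255))):
    m=cv2.inRange(hsv,lo,hi); k,l,s,c=cv2.connectedComponentsWithStats(m)
    i=l[v,u]; zp=64 if "cup" in n else 7
    print(n,c[i],s[i][4],"ray",ray(T,*c[i],zp).round(1),"cloud",np.nanmedian(PT[l==i],0).round(1))
# tall objects: cluster in top map
m=((PT[...,2]>30)&(PT[...,2]<130)&(PT[...,0]<640)&(abs(PT[...,1])<300)).astype(np.uint8)
k,l,s,c=cv2.connectedComponentsWithStats(m)
for i in range(1,k):
    if s[i][4]>8:
        q=PT[l==i]; tp=q[q[:,2]>q[:,2].max()-8]
        print("tall",c[i].round(),s[i][4],"zmax",q[:,2].max().round(),"topmed",np.median(tp,0).round(1), T["img"][l==i].mean(0).round())
E
```

```text
top table z 0.7978933863320208
side table z -0.8063808162244754
blue [185.42613636 168.53977273] 528 ray [597.5 164.5   7. ] cloud [597.2 164.6   7.7]
yel [180.68050542 202.31227437] 554 ray [507.8 174.2   7. ] cloud [508.3 173.8   7.8]
brown [175.79930796 237.08131488] 578 ray [418.8 183.8   7. ] cloud [418.8 183.6   7.6]
cupY [310.48387097 213.70967742] 403 ray [ 467.9 -151.6   64. ] cloud [ 467.4 -152.3   63.9]
cupW [259.76047904 160.32634731] 334 ray [601.8 -31.2  64. ] cloud [602.4 -31.7  64.1]
tall [259. 161.] 333 zmax 69.0 topmed [602.3 -31.6  64.3] [235. 236. 236.]
tall [323. 172.] 111 zmax 110.0 topmed [ 571.2 -185.8  107.1] [90. 89. 85.]
tall [364. 171.] 193 zmax 104.0 topmed [ 573.7 -289.4   97.8] [77. 57. 46.]
tall [263. 199.] 90 zmax 109.0 topmed [504.9 -37.8 105.9] [155.  29.  26.]
tall [310. 214.] 349 zmax 68.0 topmed [ 469.2 -150.6   64.2] [240. 232.  50.]
tall [370. 220.] 122 zmax 109.0 topmed [ 451.4 -293.8  106.3] [ 73.  99. 119.]
tall [259. 222.] 82 zmax 110.0 topmed [449.6 -26.8 105.8] [128. 105.  46.]
tall [233. 231.] 84 zmax 109.0 topmed [429.7  35.6 106.7] [170.  34.  30.]
tall [281. 239.] 79 zmax 109.0 topmed [408.4 -81.7 106.6] [182.  35.  31.]
```

```bash
cat >> h.py <<'E'
from scipy.spatial.transform import Rotation as R
def shift(goal,yaw_y=None):
    """tool-frame move from the measured pose to goal (mm); yaw_y: wanted world angle of tool y, deg"""
    from bench import env
    s=env.get_state(); M=R.from_quat(s["tool_rot"])
    d=M.inv().apply(np.array(goal)-s["ee_pos"])/10
    y=M.apply([0,1,0]); a=np.degrees(np.arctan2(y[1],y[0]))
    w=None
    if yaw_y is not None:
        t=np.radians(yaw_y); Y=np.array([np.cos(t),np.sin(t),0]);Z=np.array([0,0,-1.]);X=np.cross(Y,Z)
        w=(M.inv()*R.from_matrix(np.stack([X,Y,Z],1))).as_rotvec().round(3)
    print("at",s["ee_pos"].round(1),"yaw",a.round(1),"shift cm",d.round(2),"turn",w,"j",s["joint_positions"].round(2))
E
python3 - <<'E'
from h import *
PS=cloud(np.load("side0.npz"));PT=cloud(np.load("top0.npz"))
for n,c,r,lo,hi in(("cupY",(468,-151),22.5,8,46),("vialB",(451,-294),11.5,10,65),("amber",(573,-290),16.5,10,54)):
    for m,P in(("side",PS),("top",PT)):
        q=P.reshape(-1,3); q=q[(np.hypot(q[:,0]-c[0],q[:,1]-c[1])<r+15)&(q[:,2]>lo)&(q[:,2]<hi)]
        print(n,m,len(q),circ(q,r,c).round(1) if len(q)>5 else "")
shift((470,174,200),84)
shift((468,-151,200),84)
E
```

```text
cupY side 254 [ 468.2 -149.2]
cupY top 11 [ 470.  -151.3]
vialB side 276 [ 451.2 -295.7]
vialB top 62 [ 452.  -296.5]
amber side 325 [ 574.5 -290.9]
amber top 78 [ 574.9 -290.2]
at [198.  592.1 241.2] yaw 71.5 shift cm [-39.06 -31.01   4.18] turn [-0.002 -0.    -0.218] j [ 1.14  0.28 -0.03  1.27 -0.    1.47]
at [198.  592.1 241.2] yaw 71.5 shift cm [-49.18 -61.9    4.24] turn [-0.002 -0.    -0.218] j [ 1.14  0.28 -0.03  1.27 -0.    1.47]
```

carry_out:
  targets:
    - [0,0,-0.109,-49.2,-61.9,4.2,1]
    - [0,0,-0.218,-49.2,-61.9,4.2,1]
    - [0,0,-0.218,-49.2,-61.9,4.2,1]
    - [0,0,-0.218,-49.2,-61.9,4.2,1]
    - [0,0,-0.218,-49.2,-61.9,4.2,1]
  grip_force: 30

```text
time_s: 0.6
ee_pos: [283.5, 356.1, 228.5]
tool_rot: [0.052, 0.999, -0.0, -0.0]
force: [0.7, 0.5, 0.3]
gripper_width: 0.994
grasp_force: 0.0
```

```bash
python3 -c "
from h import *
shift((468.3,-150.5,200),84)"
```

```text
at [283.5 356.1 228.5] yaw 84.0 shift cm [-23.64 -48.46   2.87] turn [-0.001 -0.     0.001] j [ 0.76 -0.02 -0.4   1.19 -0.    0.86]
```

carry_out:
  targets:
    - [0,0,0,-23.6,-48.5,2.9,1]
    - [0,0,0,-23.6,-48.5,2.9,1]
    - [0,0,0,-23.6,-48.5,2.9,1]
    - [0,0,0,-23.6,-48.5,2.9,1]
    - [0,0,0,-23.6,-48.5,2.9,1]

```text
time_s: 1.1
ee_pos: [368.7, 121.5, 215.4]
tool_rot: [0.052, 0.999, 0.0, 0.0]
force: [1.2, 0.9, -0.2]
gripper_width: 1.0
grasp_force: 0.0
```

```bash
python3 -c "
from h import *
shift((468.3,-150.5,180),84)"
```

```text
at [368.7 121.5 215.4] yaw 84.0 shift cm [-12.74 -26.02   3.54] turn [0. 0. 0.] j [ 0.15 -0.14 -0.53  1.18  0.    0.26]
```

carry_out:
  targets:
    - [0,0,0,-12.4,-25.5,3.5,1]
    - [0,0,0,-12.4,-25.5,3.5,1]
    - [0,0,0,-12.4,-25.5,3.5,1]
    - [0,0,0,-12.4,-25.5,3.5,1]
    - [0,0,0,-12.4,-25.5,3.5,1]

```text
time_s: 1.6
ee_pos: [453.2, -111.9, 184.5]
tool_rot: [0.053, 0.999, 0.0, -0.0]
force: [0.8, 1.2, 0.5]
gripper_width: 1.0
grasp_force: 0.0
```

```bash
python3 -c "
from h import *
shift((468.3,-150.5,120),84);shift((468.3,-150.5,48),84)"
```

```text
at [ 453.2 -111.9  184.5] yaw 84.0 shift cm [-1.9  -3.68  6.45] turn [ 0.    -0.    -0.001] j [-0.38  0.04 -0.44  1.1   0.   -0.28]
at [ 453.2 -111.9  184.5] yaw 84.0 shift cm [-1.9  -3.68 13.65] turn [ 0.    -0.    -0.001] j [-0.38  0.04 -0.44  1.1   0.   -0.28]
```

carry_out:
  targets:
    - [0,0,0,-1.5,-2.8,3,1]
    - [0,0,0,-1.5,-2.8,6,1]
    - [0,0,0,-1.5,-2.8,6,1]
    - [0,0,0,-1.5,-2.8,6,1]

```text
time_s: 2.0
ee_pos: [464.1, -138.6, 124.4]
tool_rot: [0.052, 0.999, 0.001, -0.001]
force: [0.8, -0.2, -0.2]
gripper_width: 0.998
grasp_force: 0.0
```

```bash
python3 -c "
from h import *
shift((468.3,-150.5,48),84)"
```

```text
at [ 464.1 -138.6  124.4] yaw 84.0 shift cm [-0.56 -1.15  7.64] turn [ 0.001 -0.003 -0.   ] j [-0.42  0.13 -0.48  0.97  0.   -0.32]
```

carry_out:
  targets:
    - [0,0,0,-0.56,-1.15,1,1]
    - [0,0,0,-0.56,-1.15,4.5,1]
    - [0,0,0,-0.56,-1.15,7.6,1]
    - [0,0,0,-0.56,-1.15,7.6,1]
    - [0,0,0,-0.56,-1.15,7.6,0.6]
  grip_force: 30

```text
time_s: 2.5
ee_pos: [470.2, -151.4, 49.7]
tool_rot: [0.052, 0.999, -0.0, 0.0]
force: [0.3, 0.2, -0.3]
gripper_width: 0.858
grasp_force: 0.0
```

carry_out:
  targets:
    - [0,0,0,0,0,0,0.4]
    - [0,0,0,0,0,0,0.4]
    - [0,0,0,0,0,0,0.4]
    - [0,0,0,0,0,0,0.4]
    - [0,0,0,0,0,0,0.4]
  grip_force: 30

```text
time_s: 3.0
ee_pos: [471.7, -152.1, 51.3]
tool_rot: [0.052, 0.999, -0.001, 0.002]
force: [0.1, 0.5, 6.2]
gripper_width: 0.586
grasp_force: 30.8
```

carry_out:
  targets:
    - [0,0,0,0,0,-2,0.4]
    - [0,0,0,0,0,-6,0.4]
    - [0,0,0,0,0,-11,0.4]
    - [0,0,0,0,0,-14,0.4]
    - [0,0,0,0,0,-14,0.4]

```text
time_s: 3.5
ee_pos: [473.7, -153.1, 195.4]
tool_rot: [0.052, 0.999, -0.002, 0.006]
force: [1.1, 0.0, 0.1]
gripper_width: 0.583
grasp_force: 31.3
```

```bash
python3 -c "
from h import *
from bench import env
s=env.get_state();print(s['force'],s['gripper_width'],s['grasp_force'])
shift((510,174,190),84)"
```

```text
[1.12596221 0.00455992 0.11494218] 0.5825889615106229 31.340577006340027
at [ 473.7 -153.1  195.4] yaw 84.0 shift cm [-0.19 32.92  0.4 ] turn [-0.004  0.012  0.   ] j [-0.44  0.07 -0.37  1.11 -0.   -0.34]
```

carry_out:
  targets:
    - [0,0,0,-0.2,4,0,0.4]
    - [0,0,0,-0.2,9,0,0.4]
    - [0,0,0,-0.2,14,0,0.4]
    - [0,0,0,-0.2,19,0,0.4]
    - [0,0,0,-0.2,23,0,0.4]

```text
time_s: 4.0
ee_pos: [495.1, 79.6, 188.6]
tool_rot: [0.052, 0.999, 0.0, -0.0]
force: [0.9, 0.1, -0.0]
gripper_width: 0.583
grasp_force: 31.4
```

carry_out:
  targets:
    - [0,0,0,0,4,0,0.4]
    - [0,0,0,0,7.5,0,0.4]
    - [0,0,0,0,9.5,0,0.4]
    - [0,0,0,0,9.5,0,0.4]
    - [0,0,0,0,9.5,0,0.4]

```text
time_s: 4.5
ee_pos: [505.0, 171.6, 188.4]
tool_rot: [0.052, 0.999, -0.0, -0.001]
force: [-0.2, -0.3, -0.8]
gripper_width: 0.58
grasp_force: 31.4
```

```bash
python3 - <<'E'
from h import *
from bench import viewer
shift((508,174,75),84)
for n in("side","top"):
    d=viewer.get_image(n);np.savez(n+"1.npz",**d);cv2.imwrite(f"pics/{n}1.png",cv2.resize(d["img"][110:280,120:340,::-1],None,fx=3,fy=3))
P=cloud(np.load("side1.npz")).reshape(-1,3)
q=P[(np.hypot(P[:,0]-508,P[:,1]-174)<50)&(P[:,2]>100)&(P[:,2]<185)]
print(np.percentile(q[:,2],[0,1,5]), len(q))
b=q[:,2].min(); k=q[(q[:,2]>b+6)&(q[:,2]<b+40)]; print(circ(k,22.5,(508,174)))
E
```

```text
at [505.  171.6 188.4] yaw 84.1 shift cm [-0.29  0.28 11.34] turn [-0.001 -0.001  0.001] j [ 0.21  0.15 -0.3   1.12 -0.    0.31]
[136.09958952 138.29030491 139.56627583] 230
[501.61281247 174.58461383]
```

View pics/side1.png

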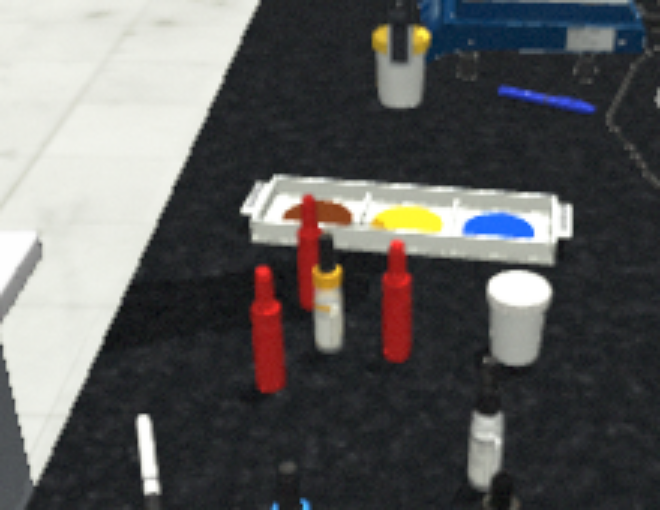

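The crop shows the cup held upright at about (400,70), over the row of discs. I lower it next, with a small correction in x.

carry_out:
  targets:
    - [0,0,0,-0.6,0.15,4,0.4]
    - [0,0,0,-0.6,0.15,8,0.4]
    - [0,0,0,-0.6,0.15,11,0.4]
    - [0,0,0,-0.6,0.15,12.6,0.4]
    - [0,0,0,-0.6,0.15,12.9,0.4]

```text
time_s: 5.1
ee_pos: [509.8, 171.0, 58.0]
tool_rot: [0.053, 0.999, -0.001, -0.002]
force: [-2.6, -1.3, 4.8]
gripper_width: 0.583
grasp_force: 32.1
```

carry_out:
  targets:
    - [0,0,0,0,0,0,0.4]
    - [0,0,0,0,0,0,0.4]

```text
time_s: 5.3
ee_pos: [512.9, 172.2, 61.2]
tool_rot: [0.053, 0.999, 0.0, 0.001]
force: [0.3, 1.3, 0.2]
gripper_width: 0.579
grasp_force: 31.8
```

carry_out:
  targets:
    - [0,0,0,0,0,0.2,0.4]
    - [0,0,0,0,0,0.2,0.4]
    - [0,0,0,0,0,0.2,0.75]
    - [0,0,0,0,0,0.2,0.8]
    - [0,0,0,0,0,0.2,0.8]

```text
time_s: 5.8
ee_pos: [511.9, 172.7, 58.2]
tool_rot: [0.052, 0.999, 0.0, 0.0]
force: [-0.1, 0.3, 0.2]
gripper_width: 0.799
grasp_force: 0.0
```

carry_out:
  targets:
    - [0,0,0,0,0,-2,0.9]
    - [0,0,0,0,0,-6,0.9]
    - [0,0,0,0,0,-10,0.9]
    - [0,0,0,0,0,-13.5,0.9]
    - [0,0,0,0,-2,-13.5,1]

```text
time_s: 6.3
ee_pos: [514.2, 154.6, 199.3]
tool_rot: [0.051, 0.999, 0.002, 0.006]
force: [1.1, 0.5, 0.2]
gripper_width: 0.995
grasp_force: 0.0
```

```bash
python3 - <<'E'
from h import *
from bench import viewer
shift((451.3,-295.5,190),84)
d=viewer.get_image("side");np.savez("side2.npz",**d);cv2.imwrite("pics/side2.png",cv2.resize(d["img"][110:280,120:340,::-1],None,fx=3,fy=3))
P=cloud(d).reshape(-1,3)
k=P[(np.hypot(P[:,0]-508,P[:,1]-174)<42)&(P[:,2]>26)&(P[:,2]<56)]
print(circ(k,22.5,(508,174)))
E
```

```text
at [514.2 154.6 199.3] yaw 84.1 shift cm [  1.68 -45.42   0.73] turn [0.004 0.012 0.003] j [ 0.17  0.14 -0.29  1.13  0.    0.27]
[508.44145527 174.41517465]
```

View pics/side2.png

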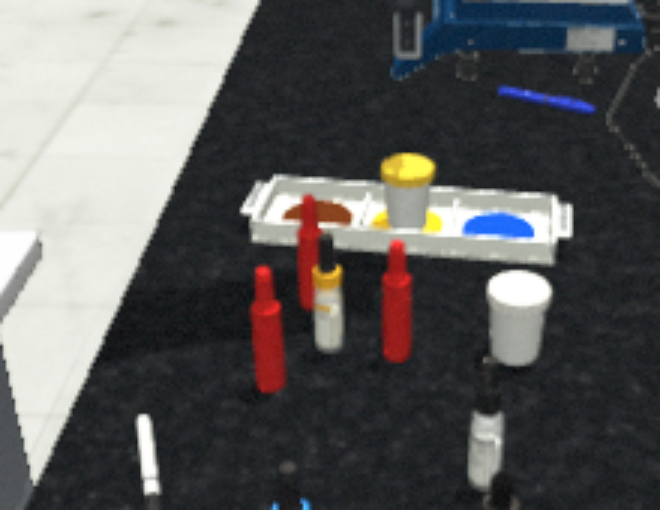

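The crop shows the cup upright on the yellow disc at (408,190), and the look-alikes have not moved. The blue vial is next.

carry_out:
  targets:
    - [0,0,0,0.2,-4,0.7,1]
    - [0,0,0,0.4,-9,0.7,1]
    - [0,0,0,0.6,-14,0.7,1]
    - [0,0,0,0.8,-19,0.7,1]
    - [0,0,0,1,-23.5,0.7,1]

```text
time_s: 6.85
ee_pos: [474.2, -81.6, 185.5]
tool_rot: [0.053, 0.999, 0.0, -0.0]
force: [1.1, -0.8, 0.6]
gripper_width: 1.0
grasp_force: 0.0
```

carry_out:
  targets:
    - [0,0,0,0.1,-5,0,1]
    - [0,0,0,0.3,-10,0,1]
    - [0,0,0,0.5,-15,0,1]
    - [0,0,0,0.6,-19,0,1]
    - [0,0,0,0.6,-21.5,0,1]

```text
time_s: 7.35
ee_pos: [445.9, -295.8, 185.5]
tool_rot: [0.054, 0.999, -0.0, -0.0]
force: [-0.9, -0.2, -0.9]
gripper_width: 1.003
grasp_force: 0.0
```

carry_out:
  targets:
    - [0,0,0,0,0,1,1]
    - [0,0,0,0,0,1,1]

```text
time_s: 7.55
ee_pos: [445.3, -292.2, 173.9]
tool_rot: [0.053, 0.999, 0.002, -0.002]
force: [-0.2, 1.0, 0.3]
gripper_width: 0.999
grasp_force: 0.0
```

```bash
python3 - <<'E'
from h import *
shift((452.5,-295.5,60),84)
E
```

```text
at [ 445.3 -292.2  173.9] yaw 83.9 shift cm [-0.79 -0.29 11.39] turn [ 0.003 -0.003 -0.001] j [-0.7   0.16 -0.32  1.09  0.   -0.6 ]
```

carry_out:
  targets:
    - [0,0,0,-0.7,-0.3,1,1]
    - [0,0,0,-0.7,-0.3,5,1]
    - [0,0,0,-0.7,-0.3,9,1]
    - [0,0,0,-0.7,-0.3,11.8,1]
    - [0,0,0,-0.7,-0.3,11.8,1]

```text
time_s: 8.05
ee_pos: [450.3, -292.5, 53.3]
tool_rot: [0.051, 0.999, 0.003, -0.004]
force: [-1.0, 0.6, -0.6]
gripper_width: 0.995
grasp_force: 0.0
```

carry_out:
  targets:
    - [0,0,0,0,0,0,0.5]
    - [0,0,0,0,0,0,0.15]
    - [0,0,0,0,0,0,0.1]
    - [0,0,0,0,0,0,0.1]
    - [0,0,0,0,0,0,0.1]

```text
time_s: 8.55
ee_pos: [454.3, -297.6, 59.4]
tool_rot: [0.052, 0.999, -0.001, 0.001]
force: [-0.3, 0.3, 3.5]
gripper_width: 0.253
grasp_force: 30.4
```

carry_out:
  targets:
    - [0,0,0,0,0,0,0.1]
    - [0,0,0,0,0,0,0.1]
    - [0,0,0,0,0,0,0.1]

```text
time_s: 8.85
ee_pos: [454.3, -297.6, 59.4]
tool_rot: [0.052, 0.999, -0.001, 0.001]
force: [-0.4, 0.6, 6.2]
gripper_width: 0.248
grasp_force: 30.6
```

carry_out:
  targets:
    - [0,0,0,0,0,-2,0.1]
    - [0,0,0,0,0,-6,0.1]
    - [0,0,0,0,0,-11,0.1]
    - [0,0,0,0,0,-13.5,0.1]
    - [0,0,0,0,0,-13.5,0.1]

```text
time_s: 9.35
ee_pos: [455.9, -299.2, 198.1]
tool_rot: [0.052, 0.999, -0.003, 0.004]
force: [0.3, -0.4, 0.1]
gripper_width: 0.255
grasp_force: 30.1
```

```bash
python3 - <<'E'
from h import *
shift((600.5,162.5,195),84)
E
```

```text
at [ 455.9 -299.2  198.1] yaw 84.0 shift cm [-9.54 47.43  0.13] turn [-0.005  0.008 -0.   ] j [-0.7   0.16 -0.27  1.13 -0.   -0.59]
```

carry_out:
  targets:
    - [0,0,0,-0.8,4,0,0.1]
    - [0,0,0,-1.8,8.8,0,0.1]
    - [0,0,0,-2.8,13.6,0,0.1]
    - [0,0,0,-3.8,18.4,0,0.1]
    - [0,0,0,-4.8,23.2,0,0.1]

```text
time_s: 9.85
ee_pos: [524.6, -69.2, 191.6]
tool_rot: [0.053, 0.999, 0.0, -0.001]
force: [0.2, 0.1, -0.2]
gripper_width: 0.253
grasp_force: 30.2
```

carry_out:
  targets:
    - [0,0,0,-1,4.8,0,0.1]
    - [0,0,0,-2,9.6,0,0.1]
    - [0,0,0,-3,14.4,0,0.1]
    - [0,0,0,-4,19,0,0.1]
    - [0,0,0,-4.6,22.4,0,0.1]

```text
time_s: 10.35
ee_pos: [594.2, 149.4, 191.3]
tool_rot: [0.052, 0.999, -0.0, -0.001]
force: [0.2, -0.3, -0.4]
gripper_width: 0.254
grasp_force: 30.2
```

carry_out:
  targets:
    - [0,0,0,0,1.2,0,0.1]
    - [0,0,0,0,1.2,0,0.1]
    - [0,0,0,0,1.2,0,0.1]

```text
time_s: 10.65
ee_pos: [594.8, 157.7, 192.0]
tool_rot: [0.053, 0.999, -0.001, -0.001]
force: [-0.2, 0.3, -0.5]
gripper_width: 0.256
grasp_force: 30.2
```

```bash
python3 - <<'E'
from h import *
from bench import viewer
shift((600.5,162.5,69),84)
d=viewer.get_image("side");np.savez("side3.npz",**d);cv2.imwrite("pics/side3.png",cv2.resize(d["img"][30:280,120:340,::-1],None,fx=2.3,fy=2.3))
P=cloud(d).reshape(-1,3)
q=P[(np.hypot(P[:,0]-597,P[:,1]-164)<30)&(P[:,2]>90)&(P[:,2]<185)]
print(np.percentile(q[:,2],[0,1,5]),len(q)); b=q[:,2].min()
for lo,hi in((3,20),(20,38)):
  k=q[(q[:,2]>b+lo)&(q[:,2]<b+hi)];print(len(k),circ(k,11.5,(597,164)))
E
```

```text
at [594.8 157.7 192. ] yaw 84.0 shift cm [-0.54  0.55 12.3 ] turn [-0.001 -0.002 -0.001] j [ 0.15  0.29 -0.12  1.17 -0.    0.26]
[132.84765273 133.80916278 135.65767952] 145
49 [591.47871962 158.70480558]
55 [587.94905907 139.08579245]
```

View pics/side3.png

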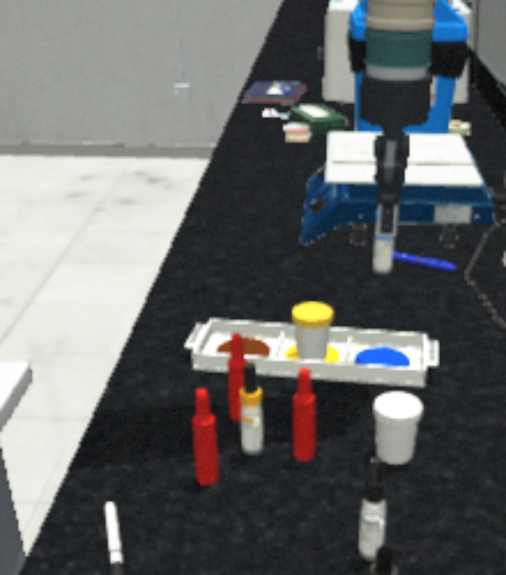

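The blue vial hangs upright at (385,250) in the crop, a few mm short of the blue disc's centre. I correct that while lowering it.

carry_out:
  targets:
    - [0,0,0,-0.5,0.6,2,0.1]
    - [0,0,0,-0.5,0.6,6,0.1]
    - [0,0,0,-0.5,0.6,10,0.1]
    - [0,0,0,-0.5,0.6,12,0.1]
    - [0,0,0,-0.5,0.6,12.2,0.1]

```text
time_s: 11.2
ee_pos: [598.3, 161.8, 67.7]
tool_rot: [0.054, 0.999, -0.001, -0.003]
force: [0.5, 0.2, 0.3]
gripper_width: 0.25
grasp_force: 30.3
```

carry_out:
  targets:
    - [0,0,0,0,0,0,0.1]
    - [0,0,0,0,0,0,0.1]
    - [0,0,0,0,0,0,0.1]

```text
time_s: 11.5
ee_pos: [602.9, 164.0, 73.0]
tool_rot: [0.053, 0.999, 0.0, 0.002]
force: [0.2, 0.1, -1.1]
gripper_width: 0.255
grasp_force: 30.2
```

carry_out:
  targets:
    - [0,0,0,0.2,-0.1,0.4,0.1]
    - [0,0,0,0.2,-0.1,0.5,0.1]
    - [0,0,0,0.2,-0.1,0.5,0.1]
    - [0,0,0,0.2,-0.1,0.5,0.1]

```text
time_s: 11.9
ee_pos: [599.4, 163.4, 66.4]
tool_rot: [0.052, 0.999, -0.0, 0.0]
force: [-1.0, -0.2, 2.6]
gripper_width: 0.252
grasp_force: 30.3
```

carry_out:
  targets:
    - [0,0,0,0,0,0,0.3]
    - [0,0,0,0,0,0,0.35]
    - [0,0,0,0,0,0,0.45]
    - [0,0,0,0,0,0,0.6]
    - [0,0,0,0,0,0,0.6]

```text
time_s: 12.4
ee_pos: [599.3, 163.4, 65.9]
tool_rot: [0.052, 0.999, -0.0, -0.0]
force: [-0.1, 0.4, -0.1]
gripper_width: 0.603
grasp_force: 0.0
```

carry_out:
  targets:
    - [0,0,0,0,0,-2,0.6]
    - [0,0,0,0,0,-6,0.6]
    - [0,0,0,0,0,-10,0.7]
    - [0,0,0,0,0,-13,1]
    - [0,0,0,0,-3,-13,1]

```text
time_s: 12.9
ee_pos: [600.4, 136.1, 202.2]
tool_rot: [0.05, 0.999, 0.002, 0.006]
force: [0.6, -0.9, -0.3]
gripper_width: 0.995
grasp_force: 0.0
```

```bash
python3 - <<'E'
from h import *
from bench import viewer
shift((577,-292,190),84)
d=viewer.get_image("side");np.savez("side4.npz",**d);cv2.imwrite("pics/side4.png",cv2.resize(d["img"][110:280,120:340,::-1],None,fx=3,fy=3))
P=cloud(d).reshape(-1,3)
for lo,hi in((28,50),(50,75)):
    k=P[(np.hypot(P[:,0]-597,P[:,1]-164)<30)&(P[:,2]>lo)&(P[:,2]<hi)];print(len(k),circ(k,11.5,(597,164)))
E
```

```text
at [600.4 136.1 202.2] yaw 84.2 shift cm [ -1.97 -42.83   1.08] turn [0.004 0.011 0.004] j [ 0.12  0.27 -0.11  1.17  0.    0.22]
54 [596.05725403 164.09572241]
61 [596.14870051 164.68402297]
```

View pics/side4.png

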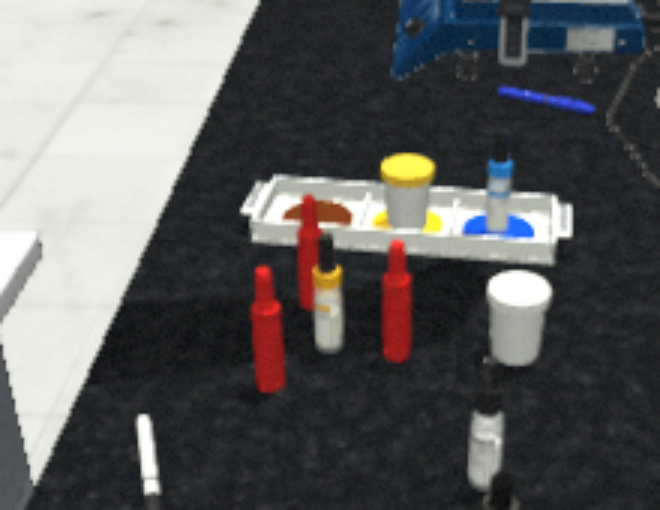

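The blue vial stands upright on the blue disc at (498,195). The amber bottle is last.

carry_out:
  targets:
    - [0,0,0,-0.2,-4,1,1]
    - [0,0,0,-0.4,-9,1,1]
    - [0,0,0,-0.7,-14,1,1]
    - [0,0,0,-0.9,-19,1,1]
    - [0,0,0,-1.1,-23.5,1,1]

```text
time_s: 13.45
ee_pos: [581.8, -103.4, 185.7]
tool_rot: [0.053, 0.999, -0.0, -0.0]
force: [1.2, -0.6, 0.2]
gripper_width: 1.001
grasp_force: 0.0
```

carry_out:
  targets:
    - [0,0,0,-0.2,-5,0,1]
    - [0,0,0,-0.4,-10,0,1]
    - [0,0,0,-0.6,-15,0,1]
    - [0,0,0,-0.8,-18,0,1]
    - [0,0,0,-0.8,-18.8,0,1]

```text
time_s: 13.95
ee_pos: [570.3, -292.7, 185.6]
tool_rot: [0.055, 0.999, -0.0, 0.0]
force: [-0.5, 1.0, -0.3]
gripper_width: 1.001
grasp_force: 0.0
```

carry_out:
  targets:
    - [0,0,0,0,0,1,1]
    - [0,0,0,0,0,1,1]

```text
time_s: 14.15
ee_pos: [569.5, -287.2, 173.8]
tool_rot: [0.052, 0.999, 0.001, -0.002]
force: [-0.7, 1.4, -0.3]
gripper_width: 0.999
grasp_force: 0.0
```

```bash
python3 - <<'E'
from h import *
shift((576.5,-291.5,34),84)
E
```

```text
at [ 569.5 -287.2  173.8] yaw 84.0 shift cm [-0.79 -0.39 13.97] turn [ 0.003 -0.004  0.001] j [-0.57  0.34 -0.08  1.15  0.   -0.46]
```

carry_out:
  targets:
    - [0,0,0,-0.7,-0.4,1,1]
    - [0,0,0,-0.7,-0.4,5,1]
    - [0,0,0,-0.7,-0.4,9,1]
    - [0,0,0,-0.7,-0.4,11.5,1]
    - [0,0,0,-0.7,-0.4,12,1]

```text
time_s: 14.65
ee_pos: [574.8, -290.4, 51.3]
tool_rot: [0.051, 0.999, 0.002, -0.004]
force: [-0.2, 1.2, -0.5]
gripper_width: 0.996
grasp_force: 0.0
```

carry_out:
  targets:
    - [0,0,0,0,0,0.3,1]
    - [0,0,0,0,0,0.6,1]
    - [0,0,0,0,0,0.6,1]
    - [0,0,0,0,0,0.6,1]

```text
time_s: 15.05
ee_pos: [578.4, -294.4, 51.6]
tool_rot: [0.052, 0.999, -0.001, 0.001]
force: [0.0, -0.0, 0.7]
gripper_width: 1.003
grasp_force: 0.0
```

carry_out:
  targets:
    - [0,0,0,0.1,0.1,0.3,1]
    - [0,0,0,0.1,0.1,0.7,1]
    - [0,0,0,0.1,0.1,0.7,0.5]
    - [0,0,0,0.1,0.1,0.7,0.3]
    - [0,0,0,0.1,0.1,0.7,0.2]
  grip_force: 45

```text
time_s: 15.55
ee_pos: [576.4, -292.7, 43.0]
tool_rot: [0.052, 0.999, 0.0, -0.0]
force: [-0.3, 0.1, -0.1]
gripper_width: 0.518
grasp_force: 0.0
```

carry_out:
  targets:
    - [0,0,0,0,0,0,0.2]
    - [0,0,0,0,0,0,0.2]
    - [0,0,0,0,0,0,0.2]
    - [0,0,0,0,0,0,0.2]
  grip_force: 45

```text
time_s: 15.95
ee_pos: [576.6, -292.8, 43.2]
tool_rot: [0.052, 0.999, -0.0, 0.0]
force: [-0.4, -0.3, 2.1]
gripper_width: 0.365
grasp_force: 44.5
```

carry_out:
  targets:
    - [0,0,0,0,0,-2,0.2]
    - [0,0,0,0,0,-6,0.2]
    - [0,0,0,0,0,-11,0.2]
    - [0,0,0,0,0,-14.5,0.2]
    - [0,0,0,0,0,-14.5,0.2]

```text
time_s: 16.45
ee_pos: [580.2, -295.1, 195.1]
tool_rot: [0.052, 0.999, -0.003, 0.005]
force: [1.0, -0.9, 0.5]
gripper_width: 0.364
grasp_force: 44.7
```

```bash
python3 - <<'E'
from h import *
shift((421,182,185),84)
E
```

```text
at [ 580.2 -295.1  195.1] yaw 84.0 shift cm [20.83 45.79  0.52] turn [-0.006  0.011  0.   ] j [-0.57  0.34 -0.04  1.18 -0.   -0.47]
```

carry_out:
  targets:
    - [0,0,0,1.6,3.5,0,0.2]
    - [0,0,0,3.6,7.9,0,0.2]
    - [0,0,0,5.6,12.3,0,0.2]
    - [0,0,0,7.6,16.7,0,0.2]
    - [0,0,0,9.6,21.1,0,0.2]

```text
time_s: 16.95
ee_pos: [501.3, -71.1, 186.7]
tool_rot: [0.053, 0.999, 0.0, -0.001]
force: [0.8, 0.5, -1.2]
gripper_width: 0.366
grasp_force: 44.7
```

carry_out:
  targets:
    - [0,0,0,2,4.4,0,0.2]
    - [0,0,0,4,8.8,0,0.2]
    - [0,0,0,6,13.2,0,0.2]
    - [0,0,0,8,17.6,0,0.2]
    - [0,0,0,9.6,21.1,0,0.2]

```text
time_s: 17.45
ee_pos: [427.5, 148.9, 187.0]
tool_rot: [0.052, 0.999, -0.0, -0.001]
force: [0.8, -0.1, -1.3]
gripper_width: 0.366
grasp_force: 44.8
```

carry_out:
  targets:
    - [0,0,0,1.2,2.6,0,0.2]
    - [0,0,0,1.2,2.6,0,0.2]
    - [0,0,0,1.2,2.6,0,0.2]
    - [0,0,0,1.2,2.6,0,0.2]

```text
time_s: 17.85
ee_pos: [420.4, 173.5, 187.5]
tool_rot: [0.053, 0.999, -0.0, -0.0]
force: [0.3, -0.3, -0.5]
gripper_width: 0.361
grasp_force: 44.8
```

```bash
python3 - <<'E'
from h import *
from bench import viewer
shift((421,182,51),84)
d=viewer.get_image("side");np.savez("side5.npz",**d);cv2.imwrite("pics/side5.png",cv2.resize(d["img"][30:280,120:340,::-1],None,fx=2.3,fy=2.3))
P=cloud(d).reshape(-1,3)
q=P[(np.hypot(P[:,0]-419,P[:,1]-184)<35)&(P[:,2]>90)&(P[:,2]<185)]
print(np.percentile(q[:,2],[0,1,5]),len(q)); b=q[:,2].min()
k=q[(q[:,2]>b+4)&(q[:,2]<b+28)];print(len(k),circ(k,16.5,(419,184)))
E
```

```text
at [420.4 173.5 187.5] yaw 84.0 shift cm [ 0.02  0.87 13.64] turn [-0.001 -0.001 -0.001] j [ 0.25  0.01 -0.46  1.1  -0.    0.35]
[143.87011439 144.90320781 146.46047019] 154
97 [420.7427482  145.79885195]
```

View pics/side5.png

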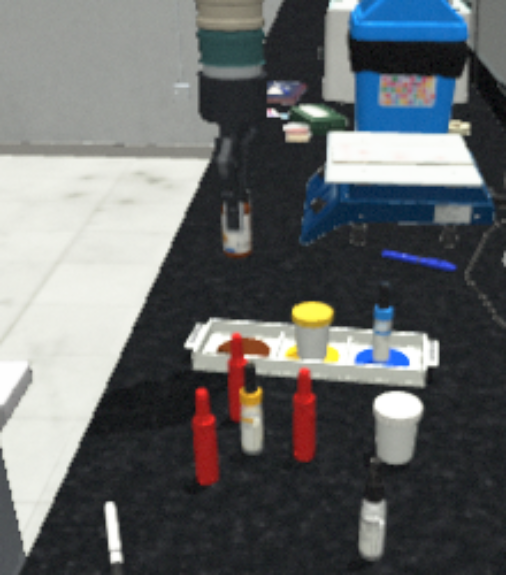

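The bottle hangs upright at (237,230) in the crop. I rejected the circle fit here because the finger got into it, so I use the grasp offset instead.

carry_out:
  targets:
    - [0,0,0,-0.1,0.9,2,0.2]
    - [0,0,0,-0.1,0.9,6,0.2]
    - [0,0,0,-0.1,0.9,10,0.2]
    - [0,0,0,-0.1,0.9,12.3,0.2]
    - [0,0,0,-0.1,0.9,12.8,0.2]

```text
time_s: 18.4
ee_pos: [419.8, 181.1, 57.0]
tool_rot: [0.053, 0.999, -0.001, -0.003]
force: [-1.2, -0.1, 0.0]
gripper_width: 0.36
grasp_force: 44.8
```

carry_out:
  targets:
    - [0,0,0,0,0,0.2,0.2]
    - [0,0,0,0,0,0.2,0.2]
    - [0,0,0,0,0,0.2,0.2]
    - [0,0,0,0,0,0.2,0.2]

```text
time_s: 18.8
ee_pos: [423.7, 183.3, 59.4]
tool_rot: [0.052, 0.999, 0.0, 0.001]
force: [-0.2, 0.6, -1.6]
gripper_width: 0.364
grasp_force: 44.8
```

carry_out:
  targets:
    - [0,0,0,0.1,-0.1,0.4,0.2]
    - [0,0,0,0.1,-0.1,0.7,0.2]
    - [0,0,0,0.1,-0.1,0.75,0.2]
    - [0,0,0,0.1,-0.1,0.75,0.2]
    - [0,0,0,0.1,-0.1,0.75,0.2]

```text
time_s: 19.3
ee_pos: [421.2, 182.2, 50.4]
tool_rot: [0.052, 0.999, -0.0, -0.0]
force: [-0.3, -0.1, -0.6]
gripper_width: 0.361
grasp_force: 44.8
```

carry_out:
  targets:
    - [0,0,0,0,0,0.1,0.2]
    - [0,0,0,0,0,0.1,0.4]
    - [0,0,0,0,0,0.1,0.5]
    - [0,0,0,0,0,0.1,0.7]
    - [0,0,0,0,0,0.1,0.7]

```text
time_s: 19.8
ee_pos: [421.2, 182.1, 49.4]
tool_rot: [0.052, 0.999, -0.0, -0.0]
force: [0.4, 0.6, 0.1]
gripper_width: 0.701
grasp_force: 0.0
```

carry_out:
  targets:
    - [0,0,0,0,0,-2,0.7]
    - [0,0,0,0,0,-6,0.7]
    - [0,0,0,0,0,-10,0.7]
    - [0,0,0,0,0,-14,0.7]
    - [0,0,0,0,0,-16,0.7]

```text
time_s: 20.3
ee_pos: [423.1, 182.6, 213.3]
tool_rot: [0.052, 0.999, 0.001, 0.003]
force: [0.5, 1.0, 0.3]
gripper_width: 0.701
grasp_force: 0.0
```

carry_out:
  targets:
    - [0,0,0,0,3,0,0.7]
    - [0,0,0,0,7,0,0.7]
    - [0,0,0,0,9,0,0.7]
    - [0,0,0,0,9,0,0.7]

```text
time_s: 20.7
ee_pos: [431.0, 273.6, 209.5]
tool_rot: [0.051, 0.999, 0.0, 0.0]
force: [0.2, -0.7, -0.6]
gripper_width: 0.701
grasp_force: 0.0
```

```bash
python3 - <<'E'
from h import *
from bench import viewer
d=viewer.get_image("side");cv2.imwrite("pics/side6.png",cv2.resize(d["img"][110:280,120:340,::-1],None,fx=3,fy=3))
P=cloud(d).reshape(-1,3); P0=cloud(np.load("side0.npz")).reshape(-1,3)
for n,c,r,lo,hi in(("cup",(508,174),22.5,27,55),("vial",(597,164),11.5,27,75),("amber",(419,184),16.5,27,62)):
    k=P[(np.hypot(P[:,0]-c[0],P[:,1]-c[1])<r+15)&(P[:,2]>lo)&(P[:,2]<hi)];print(n,len(k),circ(k,r,c).round(1))
for n,c,r,hi in(("white",(602,-31),22.5,46),("black",(571,-186),11.5,65),("yel",(450,-27),11.5,65)):
    print(n,[circ(Q[(np.hypot(Q[:,0]-c[0],Q[:,1]-c[1])<r+15)&(Q[:,2]>10)&(Q[:,2]<hi)],r,c).round(1) for Q in(P0,P)])
E
```

```text
cup 124 [508.5 174.7]
vial 118 [596.4 164.2]
amber 110 [419.6 183.1]
white [array([603. , -28.8]), array([602.7, -28.7])]
black [array([ 571.8, -186.6]), array([ 571.9, -186.7])]
yel [array([449.1, -26.3]), array([449. , -26.4])]
```

View pics/side6.png

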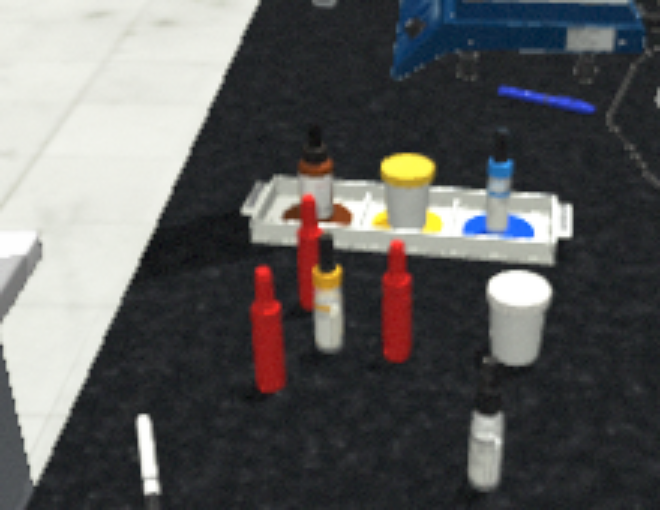

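All three stand upright on their discs: bottle (316,180), cup (408,190), vial (498,195). Each is within about 2 mm of its disc's centre, and the look-alikes have not moved.

```bash
python3 -c "
from bench import env
print(env.sign_off())"
```

```text
the job is handed in; nothing more can be done
None
```

The job is handed in at about 21 s on the clock: the yellow-lidded cup, blue-collared vial and amber bottle stand upright within about 2 mm of their disc centres, and the white-lidded cup and the yellow- and black-collared vials have not moved; the sign-off returned no verdict.

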